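# Stow the setting bar and shut the gauge case

### The job

Put the setting bar away: with the fingertips push the bar that stands on end in the front trough of the blue gauge case so that it tips over and lies flat along the trough (towards the end with more room), then push the open lid over until it is fully shut. Nothing is to be grasped or lifted, and leave the other things in the case and on the table where they are.

Things in the scene. Friction and masses are not known exactly. Their poses are not given: they have to be found in the camera images.
- case: open blue instrument case, fixed to the table, 140 (x) x 290 (y) x 50 high, walls 6 thick; origin at centre of underside, at table height; z up, y along its length, its -x side faces the robot (yaw within 17 degrees). Inner floor 8 above the table. In front a long trough (see trough), behind a divider (top at 38) the rear compartment, x -12 to +64
- trough (a point): centre of the front trough's floor, 8 above the table, 43 to the case's -x side from the case's origin; axes as the case's. The trough runs along y, 278 long inside, 42 wide, between the case's front wall and the divider
- hinge (a point): middle of the lid's hinge line, at the case's far rim: x +70, y 0, z 50 in the case's frame; the hinge line runs along the case's y
- lid (a joint): flat blue lid, 140 x 290 x 12 thick, on a stiff hinge; angle in rad: 0 shut (level, underside on the case's rim, top face 62 above the table), 1.57 upright, 1.45 to 1.8 at the start (beyond 1.57 it leans away from the robot), stop at 1.95. It stays at any angle where it is left; about 2 to 4 N at its free edge moves it, so it must be pushed all the way down
- lid_edge (a point): middle of the lid's free edge, on the lid's outer face (the top face when shut), 140 from the hinge line
- bar: setting bar, loose, about 0.25 kg, square 26 x 26, 110 long, orange sleeve, steel ends, standing on end in the trough, sides along the case's axes within 5 degrees, within 75 of the trough's middle; origin at centre of the end it stands on, z along its length (up at the start, top 118 above the table). Pushed near the top along the trough it tips about its bottom edge
- bar_mid (a point): middle of the setting bar, 55 along its length from its origin; 21 above the table when it lies flat in the trough. Standing, the bar falls by itself once it leans more than 14 degrees
- ring_gauge: steel ring gauge, loose, outer diameter 44, hole 24, height 18, lying flat in the case's rear compartment; origin at centre of underside. Leave alone
- gauge_block: brass gauge block, loose, 35 x 30 x 20 high, in the case's rear compartment; origin at centre of underside. Leave alone
- wipe_bottle: white bottle with blue cap, loose, diameter 52, height 130, on the table to one side (left or right); origin at centre of underside. Leave alone
- vblock: dark steel V-block, loose, 60 x 45 x 40 high, on the table to the right; origin at centre of underside. Leave alone
- screwdriver: screwdriver lying loose on the table beyond the case, roughly along y. Leave alone
- square: steel try square lying flat and loose on the table to the left of the case: stock 18 x 100 x 20 high, blade 120 long; origin at centre of the stock's underside. Leave alone
- oil_jar: amber jar with black cap, loose, diameter 60, height 60, on the table to one side (left or right); origin at centre of underside. Leave alone
There are look-alikes about, which are no part of the job. Of the things like the bar, leave any that is purple or yellow; of the rest the larger one is meant.

How it is judged:
By the outcome, as a careful person would: the job done as asked, in the order asked, and still so for the second after the job is handed in, with the robot touching nothing.
It also fails if it takes over 42 s, if anything falls off the work surface, if the arm or the gripper's body presses on something with over 40 N, if the wrist force passes 120 N, or if a joint passes its speed limit or range.

### The arm

A 6-joint arm with a two-finger parallel gripper is mounted at the origin on the work surface. World frame = base frame: x ahead of the robot, y to its left, z up, the work surface at z = 0. Lengths are in m, angles in rad, forces in N, time in s.
With the tool pointing down it reaches from about 0.35 to 0.775 m from the base axis. Payload 5.5 kg.
Tool frame: the origin (TCP) lies midway between the tips of the shut fingers; the grasp point (between the pads) lies 19 mm behind it; z points along the fingers, y is the line along which they close (so a half turn about z gives the same grasp; the last joint's range is limited). The gripper opens to 85 mm and grips with 20 to 120 N. Pads are 22 mm wide; open, the fingers measure 114 mm over their backs; the gripper's body (76 mm by 85 mm) begins 54 mm behind the grasp point. The pads swing forward as they close: fully open they stand 13 mm farther back than shut.
Start: joints at [1, 0.313, 0.046, 1.304, 0, 1.431], TCP at [0.24, 0.522, 0.231] pointing down, gripper open.
Joint ranges: [-2.76, 2.76], [-0.86, 1.69], [-1.03, 1.26], [-2.2, 2.34], [-1.47, 1.5], [-3.14, 3.14]. Speed limits (rad/s): [2.57, 2.57, 3.14, 3.14, 3.14, 3.14].

### API

Orientations are given as a unit quaternion [w, x, y, z].
In Python, from workcell import get_state, read_camera, camera_info, hand_in, recognise gives the robot as it stands.
- The arm moves only by the tool arm_command, never from a script. Its argument "moves" is one flat list of numbers, 7 for each row, row after row: the opening, from -1 (shut) to 1 (fully open), then the shift along the tool's x, y, z in mm, then the turn, a rotation vector about the tool's x, y, z in rad. A call has 1 to 8 rows; each row shifts and turns the commanded pose from where the row before left it, along the tool's axes as they then stand; what a row does not reach is not made up. A row lasts 1/8 s, in which the tool goes at most 62.5 mm and 10.7 degrees, less where a joint would pass 70% of its speed; a pose out of reach is approached as far as the arm can. A call with a gripper value outside its range is refused whole. The fingers move at their own pace and stop on an object; "newtons" is the grip in N (left out, the last holds). Time passes only in rows, so rows that do not move let the fingers close. It gives the time, the measured TCP pose, the force, the opening and the grip force at its end, in the units of the state.
- get_state(): the state, without advancing time (a new reading comes with each control period).
- read_camera(name): name is "scene" or "top" or "wrist"; returns (picture, depth): 384x512x3 uint8, blue, green, red; 384x512 float32, m along the optical axis (not along the pixel's ray), 0 where there is no reading.
- camera_info(name): a dict with "fovy" (degrees; the focal length in pixels is half the picture's height over the tangent of half this angle, whatever the lens; pixels are square), "cx", "cy" (the principal point, pixels), "k1" (the pictures are not rectified: a ray, as slopes to the right and down, at radius r is drawn at 1 + k1 r^2 times it, then the intrinsics apply), "eye" and "orientation" of the camera in the world; the wrist camera has in their place "tool_from_camera" (4x4, takes a point from camera to tool coordinates, whose origin is the TCP and whose axes are the flange's). Camera axes: x right, y down, z forward; pixel columns grow to the right and rows downward; lengths in m; the calibration is good to about 2 mm. A picture is of the moment at which its call begins: read the wrist's pose just before it. camera_info takes no time and is no camera call.
- hand_in(): hands the job in; it is judged then, once.
Trained networks look in the newest picture that a camera, given by its name, has taken for a name from the list of things; names that differ only in an ending like _2 or _b are one class to them, and where a whole thing is asked for, a point or a joint stands for the part that bears it (a point fixed in the world has none). Each returns a list of dicts, best first, with "confidence" (0 to 1); they miss things now and then, are a little off and sometimes report something else, mostly with a low value. They report only what shows in the picture. A call takes as long as a camera call. They do not tell look-alikes from the thing itself.
- recognise(camera, label): "point" ([column, row] in pixels, amid what is visible of it).
The state is a dict: "clock": time; "joint_pos": joint angles; "qvel": joint speeds; "tau": joint torques, N m; "tcp_pos": TCP position; "orientation": TCP orientation; "wrist_force": force on the tool from outside, world axes, zero at the start; "ft_torque": the same for the moment, N m; "finger_gap": finger opening in m; "grip_force": force on a finger pad.
Only numpy, scipy, OpenCV 4.12 (cv2) and the standard library are available. Lean on these libraries where they do the work, as an engineer would, in place of code of your own. Each camera call takes 0.05 s, during which the arm holds its last target. There are 200 camera calls.

## Working session

There is one attempt and no reset: what is moved stays moved. The work goes in short steps, Python scripts to look and compute and a tool call to move; the robot and the scene stay as the last step left them, time stands still between calls to the robot, and variables do not carry over. Pictures are saved under pics/ and viewed, at most 10 in all, crops included, and the job is handed in when it is done.

Besides the shell and the picture viewer there is one more tool, called after "Emit:" as a command line: name --argument value ..., lists and objects as JSON in quotes. arm_command: Moves the arm, as the interface text tells. Its arguments: {"type":"object","properties":{"moves":{"type":"array"},"newtons":{"type":"number"}},"required":["moves"]}

```bash
mkdir -p pics; ls
cat > h.py <<'E'
import numpy as np, cv2
from workcell import *
from scipy.spatial.transform import Rotation as R
def cam(n):
    i=camera_info(n); f=192/np.tan(np.radians(i["fovy"])/2); return i,f
def pts(n,uv,d,st=None):
    """pixels uv (N,2), depth (N) -> world"""
    i,f=cam(n); K=np.array([[f,0,i["cx"]],[0,f,i["cy"]],[0,0,1.]])
    u=cv2.undistortPoints(np.float64(uv).reshape(-1,1,2),K,np.array([i["k1"],0,0,0.])).reshape(-1,2)
    p=np.c_[u,np.ones(len(u))]*np.reshape(d,(-1,1))
    if "eye" in i:
        q=np.array(i["orientation"],float)
        M=R.from_quat(np.r_[q[1:],q[0]]).as_matrix() if q.size==4 else q
        return p@M.T+np.array(i["eye"])
    T=np.array(i["tool_from_camera"]); p=p@T[:3,:3].T+T[:3,3]
    q=np.array(st["orientation"]); return R.from_quat(np.r_[q[1:],q[0]]).apply(p)+np.array(st["tcp_pos"])
def cloud(n,d,st=None):
    v,u=np.mgrid[:384,:512]; return pts(n,np.c_[u.ravel(),v.ravel()],d.ravel(),st).reshape(384,512,3)
E
python3 - <<'E'
from h import *
for n in("scene","top"):
    print(n,camera_info(n)); im,d=read_camera(n); cv2.imwrite(f"pics/{n}0.png",im); np.savez(f"{n}0",im=im,d=d)
    c=cloud(n,d)
    for l in("bar","lid_edge","case","ring_gauge","gauge_block","wipe_bottle","oil_jar"):
        for r in recognise(n,l)[:4]:
            x,y=map(int,r["point"]); print(l,x,y,round(r["confidence"],2),c[min(y,383),min(x,511)].round(3))
s=get_state();print(s["clock"],s["tcp_pos"],s["orientation"],s["wrist_force"])
E
```

```text
pics
scene {'fovy': 51.90797826054463, 'cx': 254.85705238051597, 'cy': 193.67458281899778, 'k1': 0.012552125156505998, 'eye': array([1.11877963, 0.74512276, 0.72469779]), 'orientation': array([-0.14014938,  0.28622405,  0.84131228, -0.4366092 ])}
bar 271 172 0.81 [ 0.481 -0.031  0.09 ]
bar 241 146 0.62 [ 0.457 -0.219  0.09 ]
bar 296 177 0.51 [ 0.391 -0.016  0.044]
lid_edge 244 183 0.73 [0.606 0.005 0.121]
gauge_block 270 207 0.5 [0.54  0.038 0.027]
wipe_bottle 432 253 0.64 [0.4   0.457 0.079]
oil_jar 241 134 0.58 [ 0.346 -0.379  0.037]
top {'fovy': 49.24205186327251, 'cx': 260.9081892068865, 'cy': 189.18589657690143, 'k1': 0.049391910215824515, 'eye': array([0.29663949, 0.00779116, 1.3258046 ]), 'orientation': array([ 0.07820427, -0.69243728,  0.71219385, -0.08482117])}
bar 330 239 0.67 [ 0.435 -0.213  0.054]
bar 263 261 0.61 [ 0.374 -0.008  0.072]
bar 269 229 0.6 [ 0.462 -0.028  0.117]
bar 110 262 0.21 [0.383 0.432 0.093]
lid_edge 264 182 0.65 [ 0.586 -0.016  0.182]
case 261 205 0.62 [ 0.555 -0.008  0.007]
ring_gauge 285 206 0.46 [ 0.549 -0.085  0.01 ]
wipe_bottle 109 262 0.77 [0.383 0.435 0.093]
wipe_bottle 282 210 0.71 [ 0.537 -0.075  0.003]
oil_jar 389 275 0.81 [ 0.324 -0.378  0.062]
oil_jar 261 207 0.18 [ 0.548 -0.008  0.006]
0.8 [0.24015943 0.52251705 0.23135908] [3.82093445e-05 2.13741317e-01 9.76890291e-01 8.40129134e-05] [-0.7243538  -0.09689192  0.98903229]
```

Run:
```python
import cv2
a=cv2.imread("pics/scene0.png")[90:270,150:370];b=cv2.imread("pics/top0.png")[140:300,180:400]
cv2.imwrite("pics/crop_s.png",cv2.resize(a,None,fx=3.3,fy=3.3,interpolation=2)); cv2.imwrite("pics/crop_t.png",cv2.resize(b,None,fx=3.6,fy=3.6,interpolation=2))
```

```text
(no output)
```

View pics/crop_s.png

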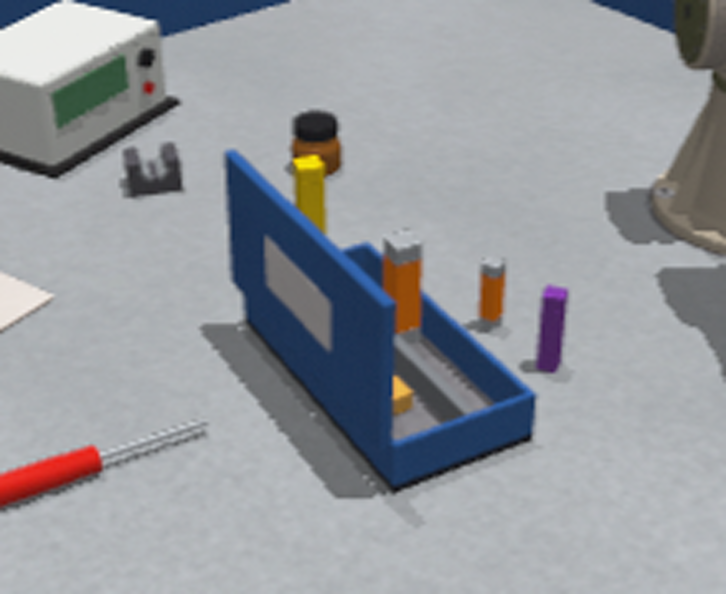

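View pics/crop_t.png

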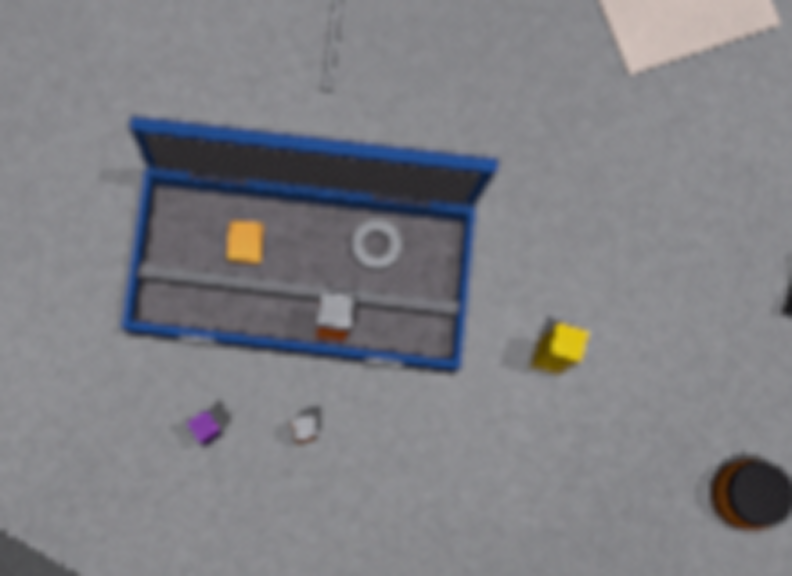

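The crops show these candidates, in scene pixels:
- Large orange bar with a steel end, standing in the trough, at (271,172).
- Small orange look-alike at (299,178).
- Purple one at (317,190).
- Yellow one at (243,148).

I choose the large orange one in the trough. It stands right of the middle, so there is more room to the left (+y). Next I measure its pose.

Run:
```python
from h import *
for n in("top","scene"):
    z=np.load(n+"0.npz");im=z["im"].astype(int);d=z["d"];c=cloud(n,d)
    b,g,r=im[...,0],im[...,1],im[...,2]; blue=(b>g+40)&(b>r+50)&(d>0)
    near=(abs(c[...,0]-.52)<.16)&(abs(c[...,1]-.01)<.2)
    rim=c[blue&near&(c[...,2]>.043)&(c[...,2]<.056)]
    rc=cv2.minAreaRect(np.float32(rim[:,:2]*1000)); print(n,"rim",len(rim),rc, cv2.boxPoints(rc).round(0).tolist())
    lid=c[near&(c[...,2]>.075)&(c[...,0]>.5)&(c[...,2]<.25)]
    m=lid.mean(0);u,s,vt=np.linalg.svd(lid-m,full_matrices=False);print("lid",len(lid),m.round(3),vt[2].round(3),s, "zmax",np.percentile(lid[:,2],99.5))
    e=lid[lid[:,2]>np.percentile(lid[:,2],99.5)-.008];print("edge",e.min(0).round(3),e.max(0).round(3),e.mean(0).round(3))
    t=c[(abs(c[...,2]-.118)<.007)&(abs(c[...,0]-.465)<.04)&(abs(c[...,1]+.03)<.04)]
    print("bartop",len(t),t.mean(0).round(4),t.min(0).round(3),t.max(0).round(3),cv2.minAreaRect(np.float32(t[:,:2]*1000)))
    for nm,x,y in(("small",.374,-.008),("purple",.39,.05),("yellow",.435,-.213)):
        t=c[(abs(c[...,0]-x)<.04)&(abs(c[...,1]-y)<.03)&(c[...,2]>.03)&(c[...,0]<.42 if nm!="yellow" else True)];
        if len(t):print(nm,t.mean(0).round(3),t[:,2].max().round(3))
```

```text
top rim 407 ((518.2933959960938, -12.499038696289062), (287.6465148925781, 140.73439025878906), 81.4408187866211) [[427.0, -144.0], [566.0, -165.0], [609.0, 119.0], [470.0, 140.0]]
lid 1255 [ 0.587 -0.023  0.153] [-0.988  0.147  0.036] [2.93180662 1.31250954 0.10173973] zmax 0.19425759083801591
edge [ 0.564 -0.164  0.186] [0.617 0.121 0.197] [ 0.59  -0.023  0.19 ]
bartop 83 [ 0.4703 -0.0378  0.1175] [ 0.458 -0.052  0.113] [ 0.485 -0.025  0.122] ((470.3144226074219, -37.91786193847656), (25.931394577026367, 25.949569702148438), 81.63968658447266)
small [ 0.38  -0.011  0.07 ] 0.08
purple [0.382 0.071 0.078] 0.09
yellow [ 0.438 -0.225  0.092] 0.115
scene rim 222 ((477.97576904296875, 15.852783203125), (319.21563720703125, 128.86607360839844), 60.095455169677734) [[343.0, -90.0], [454.0, -155.0], [613.0, 122.0], [502.0, 186.0]]
lid 1942 [ 0.603 -0.002  0.14 ] [ 0.989 -0.141  0.04 ] [3.78108073 1.56445494 0.10444286] zmax 0.19091513703040489
edge [ 0.569 -0.164  0.183] [0.621 0.12  0.192] [ 0.598 -0.008  0.188]
bartop 56 [ 0.4758 -0.038   0.1163] [ 0.461 -0.054  0.112] [ 0.487 -0.025  0.12 ] ((474.0306396484375, -39.59776306152344), (29.452295303344727, 26.25851058959961), 89.74010467529297)
small [ 0.387 -0.01   0.054] 0.074
purple [0.391 0.073 0.061] 0.085
yellow [ 0.447 -0.22   0.082] 0.112
```

Emit:
arm_command --moves '[-1,-40,-40,0,0,0,0,-1,-40,-40,0,0,0,0,-1,-40,-40,0,0,0,0,-1,-40,-40,0,0,0,0,-1,-40,-40,0,0,0,0,-1,-40,-40,0,0,0,0,-1,-40,-40,0,0,0,0,-1,-40,-40,0,0,0,0]'

```text
clock: 1.8
tcp_pos: [0.3978, 0.0964, 0.2317]
orientation: [0.001, 0.214, 0.977, 0.0]
wrist_force: [1.3, -0.7, -0.4]
finger_gap: -0.0002
grip_force: 0.0
```

Emit:
arm_command --moves '[-1,-40,-40,0,0,0,0,-1,-40,-40,0,0,0,0,-1,-40,-40,0,0,0,0,-1,-17,-19,0,0,0,0,-1,0,0,0,0,0,-0.14,-1,0,0,0,0,0,-0.14,-1,0,0,0,0,0,0]'

```text
clock: 2.68
tcp_pos: [0.4637, -0.0856, 0.2313]
orientation: [0.0, 0.076, 0.997, 0.0]
wrist_force: [-0.1, 0.8, 0.1]
finger_gap: 0.0
grip_force: 0.0
```

```bash
cat >> h.py <<'E'
O=np.array([.5183,-.0125,0.]); th=np.radians(-8.55)
CR=R.from_euler("z",th).as_matrix()
def tocase(p): return (np.asarray(p)-O)@CR
def rep():
    s=get_state(); q=np.array(s["orientation"]); T=R.from_quat(np.r_[q[1:],q[0]]).as_matrix()
    print("t",s["clock"],"tcp",np.round(s["tcp_pos"],4),"case",tocase(s["tcp_pos"]).round(4)); print("tool axes in case\n",(CR.T@T).round(3)); print("F",np.round(s["wrist_force"],1),"q",np.round(s["joint_pos"],2)); return s
E
python3 - <<'E'
from h import *
s=rep(); im,d=read_camera("wrist"); cv2.imwrite("pics/w1.png",im)
c=tocase(cloud("wrist",d,s).reshape(-1,3)); 
t=c[(abs(c[:,2]-.118)<.008)&(abs(c[:,0]+.043)<.04)&(abs(c[:,1]+.03)<.04)]
print(len(t),t.mean(0) if len(t) else 0,t.min(0),t.max(0))
E
```

```text
t 2.675 tcp [ 0.4637 -0.0856  0.2313] case [-0.0431 -0.0804  0.2313]
tool axes in case
 [[-1.     0.003  0.   ]
 [ 0.003  1.     0.   ]
 [-0.     0.    -1.   ]]
F [-0.1  0.8  0.1] q [-0.35  0.11 -0.21  1.25  0.   -0.2 ]
926 [-0.042137   -0.03354684  0.11881949] [-0.05435093 -0.04609679  0.11003095] [-0.02821418 -0.01952276  0.12126669]
```

Emit:
arm_command --moves '[-1,0,0,45,0,0,0,-1,0,0,45,0,0,0,-1,0,0,41,0,0,0,-1,0,0,0,0,0,0,-1,0,6,0,0,0,0,-1,0,6,0,0,0,0,-1,0,5,0,0,0,0,-1,0,5,0,0,0,0]'

```text
clock: 3.72
tcp_pos: [0.4676, -0.0634, 0.1011]
orientation: [0.001, 0.075, 0.997, -0.0]
wrist_force: [0.3, -0.2, 0.8]
finger_gap: -0.0001
grip_force: 0.2
```

Emit:
arm_command --moves '[-1,0,4,0,0,0,0,-1,0,4,0,0,0,0,-1,0,4,0,0,0,0,-1,0,4,0,0,0,0,-1,0,4,0,0,0,0]'

```text
clock: 4.35
tcp_pos: [0.47, -0.0436, 0.1002]
orientation: [-0.0, 0.075, 0.997, 0.0]
wrist_force: [-0.2, -0.1, -0.2]
finger_gap: 0.0001
grip_force: 0.0
```

```bash
cat > look.py <<'E'
from h import *
import sys
s=rep()
for n in ("scene","top"):
    im,d=read_camera(n); cv2.imwrite(f"pics/{n}_{sys.argv[1]}.png",im); c=tocase(cloud(n,d).reshape(-1,3)).reshape(384,512,3)
    i=im.astype(int); o=(i[...,2]>i[...,0]+70)&(i[...,2]>i[...,1]+50)&(abs(c[...,0]+.043)<.035)&(abs(c[...,1])<.14)
    p=c[o]; print(n,"orange",len(p),len(p) and (p.min(0).round(3),p.max(0).round(3),p.mean(0).round(3)))
E
python3 look.py a
```

```text
t 4.35 tcp [ 0.47   -0.0436  0.1002] case [-0.0431 -0.0379  0.1002]
tool axes in case
 [[-1.     0.002 -0.   ]
 [ 0.002  1.     0.   ]
 [ 0.     0.    -1.   ]]
F [-0.2 -0.1 -0.2] q [-0.26  0.2  -0.44  0.93  0.   -0.11]
scene orange 161 (array([-0.054, -0.029,  0.027]), array([-0.026, -0.   ,  0.098]), array([-0.037, -0.012,  0.065]))
top orange 0 0
```

Emit:
arm_command --moves '[-1,0,4,0,0,0,0,-1,0,4,0,0,0,0,-1,0,4,0,0,0,0,-1,0,4,0,0,0,0,-1,0,0,0,0,0,0,-1,0,0,0,0,0,0]'

```text
clock: 5.2
tcp_pos: [0.4724, -0.028, 0.1003]
orientation: [0.0, 0.075, 0.997, 0.0]
wrist_force: [0.2, -0.4, -0.8]
finger_gap: 0.0
grip_force: 0.0
```

```bash
python3 look.py b
```

```text
t 5.2 tcp [ 0.4724 -0.028   0.1003] case [-0.043  -0.0222  0.1003]
tool axes in case
 [[-1.     0.001  0.   ]
 [ 0.001  1.     0.   ]
 [-0.     0.    -1.   ]]
F [ 0.2 -0.4 -0.8] q [-0.23  0.2  -0.44  0.93  0.   -0.08]
scene orange 155 (array([-0.063, -0.005,  0.021]), array([-0.027,  0.078,  0.037]), array([-0.04 ,  0.04 ,  0.033]))
top orange 30 (array([-0.054,  0.064,  0.007]), array([-0.024,  0.077,  0.039]), array([-0.039,  0.071,  0.031]))
```

The bar now lies flat, with its orange sleeve at y −5 to 78 mm and its top at z ≈ 35 mm. Next I go up, over and behind the lid.

Emit:
arm_command --moves '[-1,0,0,-45,0,0,0,-1,0,0,-45,0,0,0,-1,0,0,-45,0,0,0,-1,-45,10,0,0,0,0,-1,-45,12,0,0,0,0,-1,-45,0,0,0,0,0,-1,-38,0,0,0,0,0,-1,0,0,0,0,0,0]'

```text
clock: 6.3
tcp_pos: [0.6485, -0.033, 0.2333]
orientation: [-0.001, 0.076, 0.997, 0.0]
wrist_force: [-0.1, 0.8, -0.3]
finger_gap: 0.0001
grip_force: 0.0
```

```bash
cat > lid.py <<'E'
from h import *
import sys
s=rep(); 
for n in ("top","scene"):
    im,d=read_camera(n); cv2.imwrite(f"pics/{n}_{sys.argv[1]}.png",im); c=tocase(cloud(n,d).reshape(-1,3)).reshape(384,512,3); i=im.astype(int)
    b=(i[...,0]>i[...,2]+40)&(i[...,0]>i[...,1]+25)&(abs(c[...,1])<.14)&(c[...,0]>-.1)&(c[...,0]<.14)&(c[...,2]>.052)&(c[...,2]<.21)
    p=c[b]; m=p.mean(0); v=np.linalg.svd(p-m,full_matrices=False)[2][2]; v*=np.sign(v[0])
    k=p[p[:,2]>p[:,2].max()-.006]
    print(n,len(p),"mean",m.round(3),"n",v.round(3),"phi",np.arctan2(v[0],v[2]).round(3),"min/max",p.min(0).round(3),p.max(0).round(3),"top edge",k.mean(0).round(3))
E
python3 lid.py c
```

```text
t 6.3 tcp [ 0.6485 -0.033   0.2333] case [ 0.1318 -0.0009  0.2333]
tool axes in case
 [[-1.     0.002 -0.001]
 [ 0.002  1.     0.   ]
 [ 0.001  0.    -1.   ]]
F [-0.1  0.8 -0.3] q [-0.17  0.46  0.27  1.38  0.   -0.02]
top 117 mean [ 0.056 -0.081  0.161] n [ 0.807  0.027 -0.59 ] phi 2.202 min/max [-0.07  -0.14   0.052] [0.08  0.14  0.194] top edge [ 0.073 -0.073  0.19 ]
scene 1593 mean [0.081 0.025 0.129] n [ 1.    -0.001  0.008] phi 1.562 min/max [-0.065 -0.136  0.052] [0.086 0.14  0.193] top edge [0.077 0.033 0.189]
```

Emit:
arm_command --moves '[-1,0,0,34,0,0,0,-1,0,0,34,0,0,0,-1,15,0,0,0,0,0,-1,14,0,0,0,0,0,-1,10,0,0,0,0,0,-1,10,0,0,0,0,0,-1,10,0,0,0,0,0]'

```text
clock: 7.28
tcp_pos: [0.5884, -0.0234, 0.1679]
orientation: [0.001, 0.075, 0.997, -0.0]
wrist_force: [2.7, 0.6, -1.6]
finger_gap: 0.0001
grip_force: 1.1
```

```bash
python3 lid.py d
```

```text
t 7.275 tcp [ 0.5884 -0.0234  0.1679] case [ 0.0709 -0.0004  0.1679]
tool axes in case
 [[-1.     0.002  0.002]
 [ 0.002  1.     0.   ]
 [-0.002  0.    -1.   ]]
F [ 2.7  0.6 -1.6] q [-0.18  0.36 -0.04  1.17  0.   -0.03]
top 158 mean [ 0.045 -0.031  0.168] n [ 0.95  -0.027 -0.312] phi 1.888 min/max [-0.07  -0.14   0.052] [0.067 0.14  0.194] top edge [ 0.05  -0.018  0.19 ]
scene 1868 mean [0.068 0.022 0.124] n [0.978 0.003 0.21 ] phi 1.359 min/max [-0.065 -0.14   0.052] [0.085 0.14  0.19 ] top edge [0.052 0.045 0.187]
```

Emit:
arm_command --moves '[-1,9,0,3,0,0,0,-1,9,0,3,0,0,0,-1,9.5,0,3.5,0,0,0,-1,9.5,0,3.5,0,0,0,-1,9,0,5,0,0,0,-1,9,0,5,0,0,0,-1,8,0,6.5,0,0,0,-1,8,0,6.5,0,0,0]'

```text
clock: 8.38
tcp_pos: [0.5177, -0.0127, 0.1307]
orientation: [-0.0, 0.075, 0.997, 0.0]
wrist_force: [1.6, -0.1, -0.1]
finger_gap: -0.0002
grip_force: 0.8
```

```bash
python3 lid.py e
```

```text
t 8.375 tcp [ 0.5177 -0.0127  0.1307] case [-0.0006 -0.0003  0.1307]
tool axes in case
 [[-1.     0.002 -0.   ]
 [ 0.002  1.     0.   ]
 [ 0.     0.    -1.   ]]
F [ 1.6 -0.1 -0.1] q [-0.18  0.26 -0.28  1.03  0.   -0.03]
top 1181 mean [ 0.016 -0.02   0.107] n [ 0.618 -0.001  0.786] phi 0.667 min/max [-0.071 -0.14   0.052] [0.077 0.14  0.152] top edge [-0.03   0.006  0.148]
scene 2515 mean [0.027 0.018 0.1  ] n [0.622 0.002 0.783] phi 0.671 min/max [-0.061 -0.14   0.052] [0.08 0.14 0.19] top edge [ 0.011 -0.039  0.188]
```

Emit:
arm_command --moves '[-1,6.5,0,7,0,0,0,-1,6.5,0,7,0,0,0,-1,5,0,8.5,0,0,0,-1,5,0,8.5,0,0,0,-1,3.5,0,9,0,0,0,-1,3.5,0,9,0,0,0,-1,2,0,8,0,0,0,-1,2,0,8,0,0,0]'

```text
clock: 9.48
tcp_pos: [0.4847, -0.0077, 0.0658]
orientation: [0.0, 0.075, 0.997, 0.0]
wrist_force: [0.2, -1.3, 1.9]
finger_gap: 0.0001
grip_force: 0.6
```

Emit:
arm_command --moves '[-1,0,0,4,0,0,0,-1,0,0,3,0,0,0,-1,0,0,2,0,0,0,-1,0,0,0,0,0,0]'

```text
clock: 9.98
tcp_pos: [0.4841, -0.0075, 0.0616]
orientation: [0.001, 0.075, 0.997, -0.0]
wrist_force: [-14.7, 2.1, 43.7]
finger_gap: 0.0001
grip_force: 21.4
```

```bash
python3 lid.py f
```

```text
t 9.975 tcp [ 0.4841 -0.0075  0.0616] case [-0.0345 -0.0002  0.0616]
tool axes in case
 [[-1.     0.001  0.001]
 [ 0.001  1.    -0.   ]
 [-0.001 -0.    -1.   ]]
F [-14.7   2.1  43.7] q [-0.18  0.26 -0.47  0.84 -0.   -0.03]
top 1754 mean [-0.001 -0.014  0.062] n [0.001 0.001 1.   ] phi 0.001 min/max [-0.07  -0.14   0.052] [0.071 0.14  0.072] top edge [-0.003 -0.021  0.067]
scene 2088 mean [0.012 0.017 0.061] n [0.009 0.    1.   ] phi 0.009 min/max [-0.066 -0.14   0.052] [0.074 0.14  0.114] top edge [-0.023 -0.034  0.111]
```

The lid is shut hard against the rim, with 44 N at the fingertips. I back off straight up and check.

Emit:
arm_command --moves '[-1,0,0,-5,0,0,0,-1,0,0,-20,0,0,0,-1,0,0,-45,0,0,0,-1,0,0,-45,0,0,0,-1,0,0,-45,0,0,0,-1,0,0,0,0,0,0]'

```text
clock: 10.82
tcp_pos: [0.4869, -0.008, 0.2207]
orientation: [0.003, 0.075, 0.997, -0.0]
wrist_force: [0.4, -0.8, -0.6]
finger_gap: 0.0
grip_force: 0.0
```

```bash
python3 lid.py g
```

```text
t 10.825 tcp [ 0.4869 -0.008   0.2207] case [-0.0317 -0.0003  0.2207]
tool axes in case
 [[-1.     0.002  0.007]
 [ 0.002  1.    -0.   ]
 [-0.007 -0.    -1.   ]]
F [ 0.4 -0.8 -0.6] q [-0.18  0.14 -0.2   1.22  0.   -0.03]
top 1327 mean [-0.001 -0.037  0.062] n [ 0.    -0.001 -1.   ] phi 3.141 min/max [-0.07  -0.14   0.052] [0.071 0.14  0.07 ] top edge [-0.    -0.048  0.065]
scene 2217 mean [0.008 0.014 0.061] n [ 0.007 -0.     1.   ] phi 0.007 min/max [-0.068 -0.14   0.052] [0.074 0.14  0.066] top edge [0.006 0.014 0.062]
```

View pics/scene_g.png

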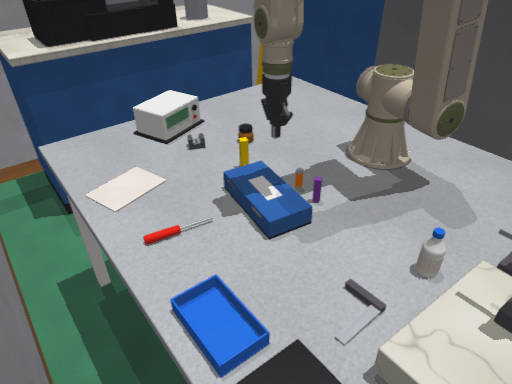

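The picture shows the lid shut level at (266,196). The look-alikes (yellow, small orange, purple) still stand at (243,152), (299,178) and (317,189), and the gripper is clear above.

```bash
python3 -c "
from workcell import *
print(hand_in())"
```

```text
the job is handed in; nothing more can be done
None
```

The bar was tipped flat along the trough towards its roomier left end, then the lid was pushed fully shut; the job was handed in at about 11 s with the arm clear of everything and no sign that anything else moved.

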